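# Pop the snug cap off the stirrer's canister with the fork puller

### The job

With the hand leaning back so that it and the arm stay off the stirrer, slide the fork puller under the rim of the snug cap on the stirrer's canister until the end of its slot touches the cap (feel for it, do not ram it), then pull straight up until the cap pops off, using only the puller on the cap, never the hand. Carry the cap on the fork to the olive board, set it down upright in the middle without dropping or tipping it, draw the fork out, and stand the puller back on its plate on the bare desk. Leave the tape roll and the small jar in front of the stirrer where they are.

Things in the scene. Friction and masses are not known exactly. Their poses are not given: they have to be found in the camera images.
- mixer: Bench stirrer, fixed to the desk: grey base plate 240 x 180 x 15 mm, on it a steel canister 98 mm across whose flat shoulder is 60 mm above the desk, behind it (+x side, 122 mm from the canister's axis) a 32 mm column that carries a white motor head over the canister. Origin on the desk on the canister's axis; z up, x towards the column.
- head (a point): Centre of the motor head's flat underside, on the canister's axis, 150 mm above the desk. The head is round, 184 mm across and 96 mm high; a 24 mm knob sticks out 6 mm on its -x side. It leaves no room for an upright gripper on the puller's grip while the fork is under the cap: the hand must lean back 30 to 45 degrees, away from the stirrer (most reach: fork coming from the robot's right).
- neck (a point): Foot of the canister's neck, on its axis, level with the shoulder, 60 mm above the desk. The neck is 50 mm across and 16 mm high; four sprung pads in its side, 8.5 mm up, hold the cap by friction. It takes an upward pull of about 3 to 6 N, differing each time, and lets go after about 8 to 12 mm of rise; the cap is clear of the neck after 16 mm.
- cap: White plastic cap on the neck, beneath the motor head, about 80 g, 42 mm high. Origin at the centre of its underside, z up. Its round skirt, 62 mm across and 20 mm high, stands on the canister's shoulder; above it a rim 84 mm across, from 20 to 26 mm up, overhangs the skirt by 11 mm all round: the fork goes into that 20 mm high gap. The skirt's inside is 54 mm across.
- puller: Fork puller, 0.22 kg, 156 mm long: steel plate and two prongs 6 mm thick, forward +x, with a raised wooden grip. Origin on the plate's underside right below the grip's middle, z up. The slot between the prongs is 68 mm wide, its straight closed end 66 mm ahead of the origin, the slightly splayed prong tips 126 mm ahead; 86 mm over the prongs, 92 at the tips. The plate ends 30 mm behind the origin.
- grip (a point): Middle of the puller's wooden grip, 42 mm above the plate's underside: a bar 42 mm long (along the puller's x), 18 mm wide, 24 mm high, on two thin posts; its underside is 24 mm above the plate.
- slot (a point): Point on the puller, 97 mm ahead of its origin on the middle line and 3 mm above the underside: the cap's axis lies here when the skirt touches the closed end of the slot.
- board: Olive sample board lying fixed on the desk, 150 mm (x) by 100 mm (y), 12 mm thick. Origin at the centre of its underside, z up.
- tape: Roll of masking tape lying in front of the robot, 83 mm across, 19 mm high, loose. Origin at its underside.
- jar: Small glass jar with a black lid, 49 mm across, 59 mm high, standing loose between robot and stirrer. Origin at the centre of its underside.
Not all that is in view belongs to the job. Leave any orange look-alike of the board alone.

How it is judged:
By the outcome, as a careful person would: the job done as asked, in the order asked, and still so for the second after the job is handed in, with the robot touching nothing.
It also fails if it takes over 72 s, if anything falls off the work surface, if the arm or the gripper's body presses on something with over 40 N, if the wrist force passes 120 N, or if a joint passes its speed limit or range.

### The arm

A 7-joint arm with a two-finger parallel gripper is mounted at the origin on the work surface; the furniture and walls round the work are solid. World frame = base frame: x ahead of the robot, y to its left, z up, the work surface at z = 0. Lengths are in mm, angles in rad, forces in N, time in s.
With the tool pointing down it reaches from about 425 to 925 mm from the base axis. Payload 6.8 kg.
Tool frame: the origin (TCP) lies between the finger pads; the fingertips stand arm.nose_length ahead of it and the grasp point (between the pads) lies 2 mm behind it (arm.nose_length is the distance from the TCP to the fingertips, in mm); z points along the fingers, y is the line along which they close (so a half turn about z gives the same grasp; the last joint's range is limited). The gripper opens to 85 mm and grips with 20 to 120 N. Pads are 22 mm wide; open, the fingers measure 114 mm over their backs; the gripper's body (76 mm by 85 mm) begins 54 mm behind the grasp point. The pads swing forward as they close: fully open they stand 13 mm farther back than shut.
Start: joints at [1.074, 0.477, 0.022, 1.555, -0.011, 1.109, -0.083], TCP at [255.888, -624.635, 248.308] pointing down, gripper open.
Joint ranges: [-2.96, 2.96], [-0.34, 2.1], [-1.41, 1.46], [0.24, 2.44], [-1.37, 4.51], [0.17, 1.92], [-2.96, 2.96]. Speed limits (rad/s): [2.39, 2.39, 3.14, 3.14, 3.14, 3.14, 3.14].

### API

Orientations are given as a unit quaternion [w, x, y, z].
In Python, from cell import arm gives the robot as it stands. Calls block until the motion is done:
- arm.move_ptp(position, orientation): joint-space move of the TCP to a pose.
- arm.line_to(position, rate=150, frame=None, max_force=None): straight line of the TCP; frame=None keeps the orientation; rate is the mean speed in mm/s. With max_force (N) it stops when the force on the tool has changed by that much, and returns True; else False.
- arm.move_joints(angles): joint-space move.
- arm.command_gripper(opening, f_grip=None): opening from 0.0 (shut) to 1.0 (fully open); f_grip is the grip in N (None keeps the last); returns when the fingers have stopped.
- arm.sleep(seconds).
- arm.ik(position, orientation): joint angles nearest the present ones, or None.
- arm.snapshot(name): name is "side" or "top" or "wrist"; returns (picture, depth): 400x640x3 uint8, blue, green, red; 400x640 float32, mm along the optical axis (not along the pixel's ray), 0 where there is no reading.
- arm.get_calibration(name): a dict with "fx", "fy", "cx", "cy" (pixels), "k1" (the pictures are not rectified: a ray, as slopes to the right and down, at radius r is drawn at 1 + k1 r^2 times it, then the intrinsics apply), "world_from_camera" (4x4, takes a point from camera to world coordinates). Camera axes: x right, y down, z forward; pixel columns grow to the right and rows downward; lengths in mm; the calibration is good to about 2 mm. A picture is of the moment at which its call begins: read the wrist's pose just before it. get_calibration takes no time and is no camera call; for the wrist camera it gives the pose at the moment of the call.
A pose or a line that the arm cannot do raises arm.Unreachable and nothing moves.
- arm.finish_job(): hands the job in; it is judged then, once.
Readings, each from a call of its own:
- arm.get_time_s(): time.
- arm.get_q(): joint angles.
- arm.get_qd(): joint speeds.
- arm.get_joint_torque(): joint torques, N m.
- arm.get_position(): TCP position.
- arm.get_ee_rot(): TCP orientation.
- arm.get_ft_force(): force on the tool from outside, world axes, zero at the start.
- arm.get_moment(): the same for the moment, N m.
- arm.get_opening(): opening from 0.0 (shut) to 1.0 (fully open).
- arm.get_grasp_force(): force on a finger pad.
Only numpy, scipy, OpenCV 4.12 (cv2) and the standard library are available. Lean on these libraries where they do the work, as an engineer would, in place of code of your own. Each camera call takes 0.05 s, during which the arm holds its last target. There are 200 camera calls.

## Working session

There is one attempt and no reset: what is moved stays moved. The work goes in short steps, each a Python script; the robot and the scene stay as the last script left them, time stands still between calls to the robot, and variables do not carry over. Pictures are saved under pics/ and viewed, at most 10 in all, crops included, and the job is handed in when it is done.

```bash
mkdir -p pics; ls; cat > h.py <<'E'
import numpy as np, cv2
from cell import arm
def snap(n):
    c=arm.get_calibration(n); im,d=arm.snapshot(n); np.savez(f'pics/{n}.npz',im=im,d=d,T=c['world_from_camera'],k=[c[x] for x in('fx','fy','cx','cy','k1')]); return im,d,c
def slopes(c,uv):
    uv=np.asarray(uv,float).reshape(-1,2); p=(uv-[c['cx'],c['cy']])/[c['fx'],c['fy']]
    s=p.copy()
    for _ in range(20): s=p/(1+c['k1']*(s**2).sum(1,keepdims=True))
    return s
def plane(c,uv,z):
    s=slopes(c,uv); T=np.array(c['world_from_camera']); d=np.c_[s,np.ones(len(s))]@T[:3,:3].T
    o=T[:3,3]; return o+d*((z-o[2])/d[:,2])[:,None]
def cloud(c,d):
    h,w=d.shape; u,v=np.meshgrid(np.arange(w),np.arange(h)); s=slopes(c,np.c_[u.ravel(),v.ravel()])
    T=np.array(c['world_from_camera']); P=(np.c_[s,np.ones(len(s))]*d.reshape(-1,1))@T[:3,:3].T+T[:3,3]
    P[d.ravel()<=0]=np.nan; return P.reshape(h,w,3)
E
python3 - <<'E'
from h import *
for n in('top','side'):
    im,d,c=snap(n); cv2.imwrite(f'pics/{n}1.png',im); print(n,np.round(c['world_from_camera'],2).tolist(),c['fx'],c['k1'])
print(arm.nose_length,arm.get_ee_rot(),arm.get_time_s())
E
```

```text
pics
top [[0.28, -0.76, 0.59, -491.69], [-0.96, -0.22, 0.16, -315.73], [0.01, -0.62, -0.79, 1354.23], [0.0, 0.0, 0.0, 1.0]] 511.23952215768054 -0.1265296738152329
side [[1.0, 0.02, -0.03, 508.14], [0.04, -0.47, 0.88, -1077.51], [0.0, -0.88, -0.48, 691.02], [0.0, 0.0, 0.0, 1.0]] 491.3505398435892 -0.0976040133238904
17.0 [-7.43905361e-04  9.81156310e-01  1.93214121e-01 -2.13019038e-04] 0.1
```

View pics/top1.png

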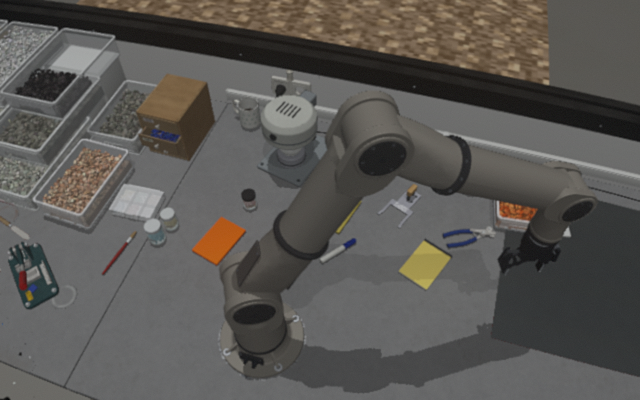

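View pics/side1.png

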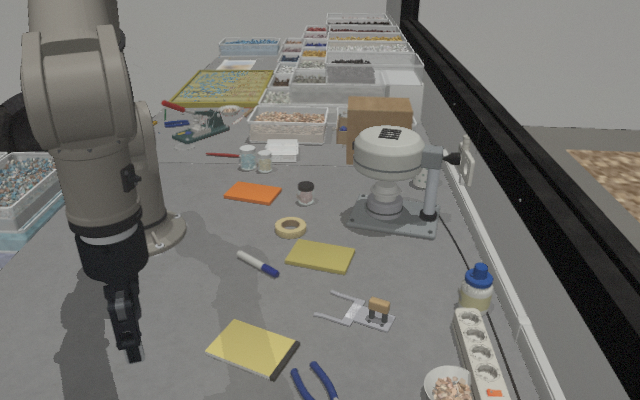

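Candidates for the board: olive at side (320,257), matching a fixed 150x100 slab; yellow notepad at side (252,348)/top (425,264), a decoy; orange at side (252,193), the look-alike. The puller is at side (360,312) with its grip at (378,308). The tape is at side (290,228) and the jar at (305,193). The stirrer head is at side (390,150). The marker and pliers don't belong to the job.

```bash
python3 - <<'E'
from h import *
def load(n):
    f=np.load(f'pics/{n}.npz'); return f['im'],f['d'],dict(zip(('fx','fy','cx','cy','k1'),f['k']),world_from_camera=f['T'])
im,d,c=load('side'); P=cloud(c,d); hsv=cv2.cvtColor(im,cv2.COLOR_BGR2HSV)
def blob(seed,box,z,tol=(8,60,60)):
    lo=np.clip(hsv[seed[1],seed[0]].astype(int)-tol,0,255); hi=np.clip(hsv[seed[1],seed[0]].astype(int)+tol,0,255)
    m=cv2.inRange(hsv,lo,hi); k=np.zeros_like(m); x0,y0,x1,y1=box; k[y0:y1,x0:x1]=m[y0:y1,x0:x1]
    cs,_=cv2.findContours(k,0,1); cn=max(cs,key=cv2.contourArea).reshape(-1,2); W=plane(c,cn,z)[:,:2].astype(np.float32)
    mm=np.zeros_like(m); cv2.drawContours(mm,[cn],-1,255,-1); q=P[mm>0]; return hsv[seed[1],seed[0]],cv2.minAreaRect(W),np.nanmedian(q,0).round(1),cv2.minEnclosingCircle(W)
for nm,s,b,z in [('olive',(320,257),(270,230,370,280),12),('yel',(252,345),(195,310,310,385),12),('orange',(252,192),(215,175,290,210),12),('grip',(379,303),(360,292,400,318),54),('tape',(281,228),(265,210,315,245),19),('jarlid',(305,187),(295,178,318,195),59)]:
    print(nm,*blob(s,b,z))
# puller cloud
q=P[285:335,305:400].reshape(-1,3); print('desk z',np.nanmedian(P[330:345,330:345,2]))
s=q[(q[:,2]>3)&(q[:,2]<15)]; print('plate pts',len(s),np.nanmin(s,0),np.nanmax(s,0))
for n,(u0,u1,v0,v1) in {'side':(345,430,120,185),'top':(255,325,90,150)}.items():
    im2,d2,c2=load(n); Q=cloud(c2,d2)[v0:v1,u0:u1].reshape(-1,3); Q=Q[(Q[:,2]>150)&(Q[:,2]<260)]
    from scipy.optimize import least_squares
    R=Q[(Q[:,2]>165)&(Q[:,2]<190)]; R=R[np.hypot(*(R[:,:2]-np.median(R[:,:2],0)).T)<130]
    f=least_squares(lambda p:np.hypot(R[:,0]-p[0],R[:,1]-p[1])-92,[np.median(R[:,0]),np.median(R[:,1])+60],loss='soft_l1',f_scale=3)
    print(n,'head',f.x,len(R),np.median(abs(f.fun)),'ztop',np.nanmax(Q[:,2]))
cv2.imwrite('pics/crop1.png',np.hstack([cv2.resize(im[280:340,300:400],(500,300),interpolation=2),cv2.resize(im[230:285,262:372],(300,300))]))
E
```

```text
olive [ 26 103 169] ((478.66680908203125, -91.6475830078125), (115.34321594238281, 153.30311584472656), 74.74964141845703) [480.3 -95.7  12.4] ((478.6565856933594, -92.25860595703125), 92.3899154663086)
yel [ 25  95 182] ((356.3954772949219, -398.396484375), (102.58795928955078, 142.2325897216797), 67.07981872558594) [ 358.  -400.3   10.5] ((357.3804016113281, -398.76092529296875), 85.61742401123047)
orange [ 13 169 195] ((262.4901123046875, 233.90219116210938), (116.63426208496094, 153.62933349609375), 75.26353454589844) [263.5 229.9  13. ] ((264.4025573730469, 235.6728515625), 94.0041275024414)
grip [ 19  86 177] ((602.433837890625, -318.3292541503906), (39.41163635253906, 45.87234115600586), 65.37532043457031) [ 603.6 -312.7   51.2] ((602.2904663085938, -317.9028015136719), 28.53767204284668)
tape [ 23  68 183] ((390.67181396484375, 30.757598876953125), (137.0029754638672, 173.1053009033203), 2.694148302078247) [403.4  44.3   4.1] ((390.5270690917969, 30.741708755493164), 110.28315734863281)
jarlid [20 12 65] ((427.1329345703125, 193.30628967285156), (49.008323669433594, 71.63154602050781), 4.322963237762451) [426.  185.2  57.7] ((424.84747314453125, 192.71458435058594), 36.500484466552734)
desk z 0.6044433109875058
plate pts 1306 [ 456.48587102 -352.80624828    3.00115221] [ 661.01074596 -189.28787944   14.93402771]
side head [651.1971399  128.07264127] 665 1.4061505721646483 ztop 251.19104071498577
top head [651.90111321 128.03861365] 282 1.3250159262933678 ztop 254.4989248069794
```

View pics/crop1.png

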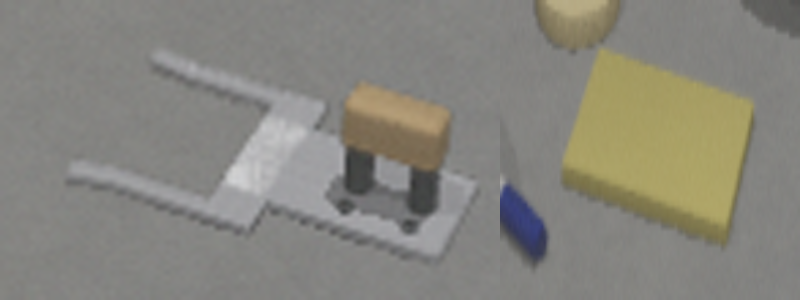

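The crop confirms the puller: grip at side (379,303), prong tips at (314,314) and (331,292), rear corners at (387,332) and (395,317). It also confirms the olive board, a plain slab without the notepad's dark edge.

```bash
cat >> h.py <<'E'
from scipy.spatial.transform import Rotation as Rn
def quat(yaw,lean,flip=False):
    f=np.array([np.cos(yaw),np.sin(yaw),0]); l=np.array([-f[1],f[0],0]); z=-np.cos(lean)*np.array([0,0,1])+np.sin(lean)*f
    y=-l if flip else l
    q=Rn.from_matrix(np.c_[np.cross(y,z),y,z]).as_quat(); return np.r_[q[3],q[:3]],z,f
def tcp(origin,yaw,lean,flip=False,back=4):
    """TCP pose for puller origin (underside) with the grasp point `back` mm behind grip middle"""
    q,z,f=quat(yaw,lean,flip); return np.asarray(origin)+[0,0,42]-back*f+2*z,q
E
python3 - <<'E'
from h import *
f=np.load('pics/side.npz'); im,d=f['im'],f['d']; c=dict(zip(('fx','fy','cx','cy','k1'),f['k']),world_from_camera=f['T']); P=cloud(c,d)
tips=plane(c,[(314,314),(331,291.6)],5)[:,:2]; rear=plane(c,[(387.4,331.6),(395,316.6)],5)[:,:2]
print(tips,rear,np.linalg.norm(tips.mean(0)-rear.mean(0)))
# PCA of plate+prongs points from depth
q=P[285:335,310:400].reshape(-1,3); hs=cv2.cvtColor(im,cv2.COLOR_BGR2HSV)
br=im[285:335,310:400].min(2).ravel(); s=q[(br>130)&(q[:,2]<14)&(q[:,2]>1)][:,:2].astype(np.float32); print('rect',cv2.minAreaRect(s),len(s))
g=P[290:320,365:395].reshape(-1,3); g=g[g[:,2]>48]; print('gripTop',cv2.minAreaRect(g[:,:2].astype(np.float32)),g.mean(0),len(g))
b=P[230:285,265:372].reshape(-1,3); hh=hs[230:285,265:372].reshape(-1,3); b=b[(b[:,2]>9)&(b[:,2]<16)&(hh[:,1]>85)&(hh[:,0]>20)&(hh[:,0]<32)]
print('board',cv2.minAreaRect(b[:,:2].astype(np.float32)),b.mean(0))
# cap rim/skirt & column
m=P[150:225,345:440].reshape(-1,3); print('col',np.nanmedian(m[(m[:,2]>40)&(m[:,2]<130)&(m[:,0]>720)],0))
C=m[(m[:,2]>25)&(m[:,2]<55)&(abs(m[:,0]-651)<60)]; 
from scipy.optimize import least_squares
fit=lambda R,r:least_squares(lambda p:np.hypot(R[:,0]-p[0],R[:,1]-p[1])-r,[651,128],loss='soft_l1',f_scale=2)
r=fit(C,49); print('canister',r.x,len(C),np.median(abs(r.fun)))
C=m[(m[:,2]>62)&(m[:,2]<76)&(abs(m[:,0]-651)<40)]; r=fit(C,31); print('skirt',r.x,len(C),np.median(abs(r.fun)))
C=m[(m[:,2]>80)&(m[:,2]<86)&(abs(m[:,0]-651)<50)]; r=fit(C,42); print('rim',r.x,len(C),np.median(abs(r.fun)))
o=P[290:320,365:395]
ax=tips.mean(0)-rear.mean(0); yaw=np.arctan2(ax[1],ax[0]); org=rear.mean(0)+30*ax/np.linalg.norm(ax); print('yaw',yaw,'org',org)
np.save('pul.npy',[*org,yaw])
for lean in (.6,.7,.77):
  for fl in (0,1):
    for nm,o,y in [('grasp',(*org,0),yaw),('gr_up',(*org,120),yaw),('cap',(651.5,31,68),np.pi/2),('capback',(651.5,-110,68),np.pi/2),('board',(480,-193,24),np.pi/2),('park',(520,-400,0),np.pi/2)]:
        j=arm.ik(*tcp(o,y,lean,fl)); print(lean,fl,nm,None if j is None else np.round(j,2))
E
```

```text
[[ 473.78729313 -295.75112386]
 [ 507.93282305 -220.50914559]] [[ 622.03069963 -342.35770747]
 [ 641.46152902 -297.31713847]] 153.80725036379474
rect ((563.5916137695312, -269.0589904785156), (199.1461944580078, 159.9265594482422), 1.576621651649475) 1159
gripTop ((604.9803466796875, -308.4941101074219), (19.353694915771484, 41.866302490234375), 66.14122009277344) [ 603.97487858 -310.56077394   53.93725734] 163
board ((479.88031005859375, -87.22499084472656), (103.59187316894531, 148.78273010253906), 74.6895523071289) [480.56389195 -90.79616712  12.62914998]
col [769.0371382   87.05195873  77.97209892]
canister [650.1333979  127.91348076] 354 1.3053070614731155
skirt [650.14183045 127.13833851] 124 1.7197712515703998
rim [649.99878992 130.21997334] 57 1.671944717504637
yaw 2.728767407403798 org [ 604.26638449 -307.8014582 ]
0.6 0 grasp [ 0.34  1.03  0.09  1.15 -0.08  1.56 -1.55]
0.6 0 gr_up [ 0.34  0.91  0.1   1.11 -0.07  1.72 -1.55]
0.6 0 cap [ 0.1   0.68  0.05  1.71 -0.77  1.   -2.5 ]
0.6 0 capback [ 0.23  0.74  0.15  1.59 -0.73  1.17 -2.37]
0.6 0 board [ 0.44  0.68  0.15  1.88 -0.
[... 979 characters left out ...]
0.97  0.78 -0.52  1.81 -0.28  1.02  0.71]
0.7 1 park [ 1.01  1.   -0.4   1.33 -0.18  1.34  0.79]
0.77 0 grasp [ 0.34  1.14  0.11  0.99 -0.09  1.78 -1.54]
0.77 0 gr_up None
0.77 0 cap [ 0.15  0.74  0.06  1.69 -0.91  1.12 -2.35]
0.77 0 capback [ 0.28  0.81  0.15  1.55 -0.84  1.3  -2.28]
0.77 0 board [ 0.49  0.76  0.16  1.82 -0.76  1.23 -1.99]
0.77 0 park [ 0.65  1.02  0.26  1.32 -0.69  1.52 -1.99]
0.77 1 grasp [ 0.61  1.19 -0.53  0.96  0.35  1.86  1.31]
0.77 1 gr_up None
0.77 1 cap [ 0.63  0.84 -0.66  1.65 -0.36  0.91  0.37]
0.77 1 capback [ 0.76  0.89 -0.6   1.51 -0.31  1.11  0.47]
0.77 1 board [ 0.98  0.82 -0.52  1.78 -0.32  1.06  0.75]
0.77 1 park [ 1.02  1.03 -0.41  1.29 -0.21  1.4   0.8 ]
```

```bash
python3 - <<'E'
from h import *
c=arm.get_calibration('wrist'); T=np.array(c['world_from_camera']); q=arm.get_ee_rot(); R=Rn.from_quat(np.r_[q[1:],q[0]]).as_matrix()
print('cam in tool',R.T@(T[:3,3]-arm.get_position()),'\n',R.T@T[:3,:3])
f=np.load('pics/side.npz'); c=dict(zip(('fx','fy','cx','cy','k1'),f['k']),world_from_camera=f['T']); P=cloud(c,f['d'])
for n,(u,v) in dict(bottle=(478,295),cap=(480,272),strip=(475,345),sill=(500,310),pl1=(315,380)).items(): print(n,P[v,u])
# anything tall near the hand (x 640..800,y -450..-200)
Q=P.reshape(-1,3); s=Q[(Q[:,0]>630)&(Q[:,0]<900)&(Q[:,1]>-480)&(Q[:,1]<-150)&(Q[:,2]>20)]
h,xe,ye=np.histogram2d(s[:,0],s[:,1],bins=[np.arange(630,901,30),np.arange(-480,-149,55)],weights=None)
for i in range(9): print(xe[i],[int(max(s[(s[:,0]>=xe[i])&(s[:,0]<xe[i+1])&(s[:,1]>=ye[j])&(s[:,1]<ye[j+1])][:,2],default=0)) for j in range(6)])
o=np.load('pul.npy'); org=np.array([604.6,-308.1]); yaw=2.727
for fl in (0,1):
  p,qq=tcp((*org,0),yaw,.7,fl); _,z,_=quat(yaw,.7,fl)
  for k in (0,90): print(fl,k,arm.ik(p-k*z,qq))
E
```

```text
cam in tool [  75.78381928   -1.28019786 -126.16999541] 
 [[-8.26548078e-04 -9.54391817e-01 -2.98555818e-01]
 [ 9.99999627e-01 -8.63622843e-04 -7.74794874e-06]
 [-2.50445045e-04 -2.98555713e-01  9.54392175e-01]]
bottle [ 805.99787413 -291.52857159   61.21051434]
cap [ 807.34116907 -272.46321495  104.77513013]
strip [ 773.80934702 -415.07117726   43.78090917]
sill [ 871.16566423 -263.83450384   -0.91757838]
pl1 [ 4.83200607e+02 -4.66409838e+02 -1.75071883e-01]
630 [0, 0, 0, 0, 0, 0]
660 [28, 0, 0, 0, 0, 0]
690 [28, 0, 0, 0, 0, 0]
720 [28, 0, 0, 0, 0, 0]
750 [45, 45, 45, 65, 65, 0]
780 [45, 45, 45, 112, 113, 0]
810 [0, 0, 0, 113, 114, 0]
840 [300, 299, 299, 301, 300, 299]
870 [300, 300, 301, 300, 301, 300]
0 0 [ 0.3407098   1.09933551  0.10043707  1.05472517 -0.08712672  1.69195112
 -1.54509794]
0 90 [ 0.34316821  1.14887535  0.12971532  0.78728682 -0.10820823  1.9110108
 -1.54435252]
1 0 [ 0.62376866  1.14963508 -0.52825983  1.02067554  0.35146711  1.76947555
  1.30371559]
1 90 [ 0.38121078  1.14574123  0.02252014  0.78134629 -0.03315306  1.91459181
  1.55440887]
```

```bash
python3 - <<'E'
from h import *
org=np.array([604.6,-308.1]); yaw=2.727; L=.65
p,q=tcp((*org,0),yaw,L)
arm.move_ptp(p+[0,0,80],q); print(arm.get_time_s())
print(arm.line_to(p,rate=90,max_force=8), arm.get_position()-p)
f0=arm.get_ft_force(); arm.command_gripper(0.0,100)
print(arm.get_opening(),arm.get_grasp_force(),arm.get_position()-p,f0,arm.get_ft_force(),arm.get_time_s())
im,d,c=snap('side'); cv2.imwrite('pics/g1.png',cv2.resize(im[230:350,280:480],(800,480)))
E
```

```text
1.8833
False [ 0.4498848  -0.22742155  0.69286024]
0.19883349652124827 98.12640309333801 [ 0.30128174 -0.19099865  0.32332811] [-0.10651268  0.68131629 -0.38080173] [1.80083523 0.20195749 1.32464288] 3.5583
```

View pics/g1.png

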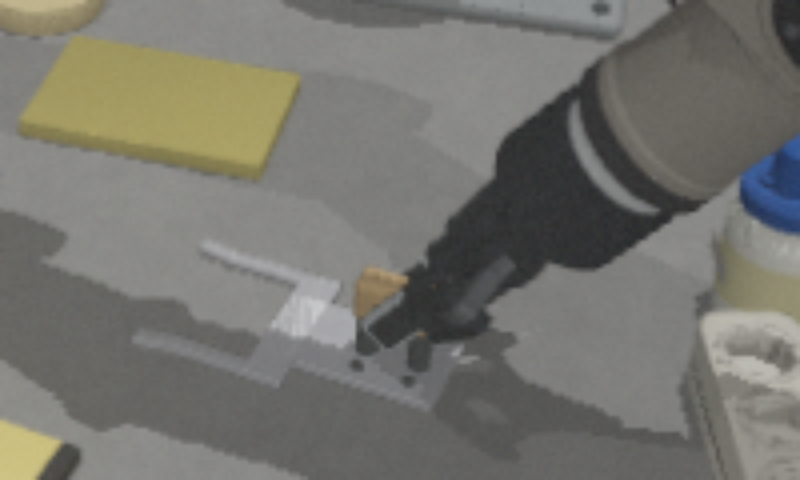

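The puller is held: the pads are on the bar around crop (385,320), and the fork is flat on the desk with its tips at (135,340) and (205,245). Next I lift it and stage it in front of the cap.

```bash
python3 - <<'E'
from h import *
L=.65
p=arm.get_position(); arm.line_to(np.array(p)+[0,0,60],rate=120)
a,q=tcp((650.8,-110,90),np.pi/2,L); arm.move_ptp(a,q)
a,q=tcp((650.8,-85,67.5),np.pi/2,L); arm.line_to(a+[0,0,.3],rate=100)
print(arm.get_position()-a,arm.get_q(),arm.get_ft_force(),arm.get_moment(),arm.get_time_s())
for n in('side','wrist','top'):
    im,d,c=snap(n); cv2.imwrite(f'pics/{n}2.png',im)
s=cv2.imread('pics/side2.png')[120:240,310:460]; w=cv2.imread('pics/wrist2.png')
cv2.imwrite('pics/c2.png',np.vstack([cv2.resize(s,(500,400),interpolation=2)[:300],cv2.resize(w,(500,300))]))
E
```

```text
[-0.11353114  0.35718001 -0.34606742] [ 0.2353192   0.74789243  0.11411466  1.60895849 -0.76113316  1.16720588
 -2.36556067] [ 0.43594326 -0.25083003 -1.71067069] [-0.95099617 -0.03000346 -0.01773524] 5.5667
```

View pics/c2.png

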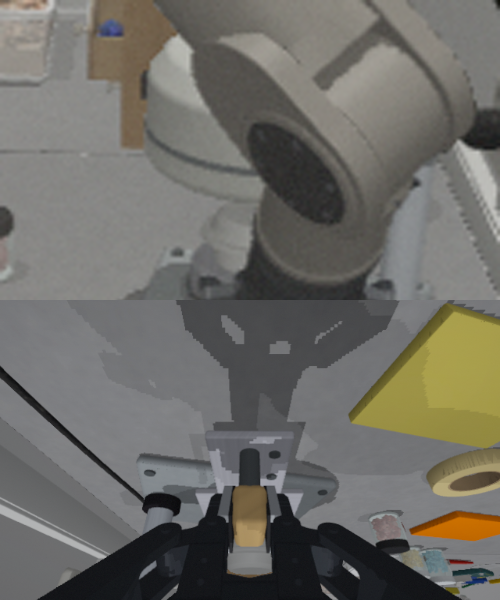

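The side crop shows the arm hiding most of the fork, with the skirt just visible at about (215,240). The wrist crop shows the fork plate centred at column 251 of 500, so its yaw is true. Next I check the prongs' height and lateral position using depth.

```bash
python3 - <<'E'
from h import *
from scipy.optimize import least_squares
for n in('side','wrist','top'):
    f=np.load(f'pics/{n}.npz'); c=dict(zip(('fx','fy','cx','cy','k1'),f['k']),world_from_camera=f['T']); P=cloud(c,f['d']).reshape(-1,3)
    s=P[(abs(P[:,0]-651)<60)&(P[:,1]>-125)&(P[:,1]<50)&(P[:,2]>58)&(P[:,2]<85)]
    print(n,len(s))
    for y0 in range(-120,50,20):
        t=s[(s[:,1]>=y0)&(s[:,1]<y0+20)]
        if len(t)>8: print('  ',y0,len(t),'x',np.percentile(t[:,0],[2,98]).round(1),'z',np.median(t[:,2]).round(1))
    h=P[(P[:,2]>165)&(P[:,2]<190)&(np.hypot(P[:,0]-651,P[:,1]-128)<105)]
    for nm,a,r0 in (('canister',(25,55),49),('skirt',(63,76),31),('rim',(80.5,85.5),42),('head',(165,190),92)):
        C=P[(P[:,2]>a[0])&(P[:,2]<a[1])&(abs(np.hypot(P[:,0]-651,P[:,1]-128)-r0)<8)]
        if len(C)>30:
            r=least_squares(lambda p:np.hypot(C[:,0]-p[0],C[:,1]-p[1])-r0,[651,128],loss='soft_l1',f_scale=2); print('  ',nm,r.x.round(1),len(C),C[:,0].min().round(1),C[:,0].max().round(1))
E
```

```text
side 371
   -120 119 x [628.4 674.9] z 73.0
   -100 79 x [627.2 675.1] z 74.1
   -80 72 x [626.5 674.9] z 73.4
   -60 37 x [609.3 690.9] z 73.7
   -40 57 x [610.1 693.9] z 73.1
   canister [649.7 127.1] 38 599.5 607.1
   skirt [650.7 128.7] 33 619.5 642.5
   head [650.2 128.2] 312 557.7 646.1
wrist 7896
   -120 3464 x [626.8 673.6] z 73.6
   -100 1716 x [626.4 674.1] z 73.8
   -80 1192 x [626.4 674.3] z 73.7
   -60 487 x [613.7 690.1] z 73.5
   -40 816 x [607.9 692.4] z 73.2
   -20 199 x [607.8 692.8] z 74.0
   0 22 x [607.7 693.1] z 73.9
   skirt [648.4 129.2] 34 630.9 670.7
   rim [648.5 129.2] 179 631.8 669.7
top 251
   -120 42 x [623.1 664.8] z 75.0
   -100 42 x [628.5 655.9] z 74.7
   -80 46 x [625.7 656.1] z 74.7
   -60 71 x [626.  679.9] z 74.2
   -40 50 x [611.6 697.6] z 74.0
   canister [650.5 127.9] 39 600.5 646.0
   head [651.4 128.1] 145 554.4 614.0
```

```bash
python3 - <<'E'
from h import *
L=.65
a,q=tcp((650.0,15,67.8),np.pi/2,L); b=a.copy(); b[2]+=.3
s0=np.array(arm.get_position()); m=s0.copy(); m[0]=b[0]; m[2]=b[2]; arm.line_to(m,rate=40)
f0=np.array(arm.get_ft_force())
hit=arm.line_to(b,rate=70,max_force=4); print(hit,arm.get_position()-a,np.array(arm.get_ft_force())-f0)
if not hit:
    arm.sleep(.2); f0=np.array(arm.get_ft_force())
    hit=arm.line_to(b+[0,26,0],rate=14,max_force=2.5); print(hit,'org y',arm.get_position()[1]-a[1]+15,arm.get_position()-a,np.array(arm.get_ft_force())-f0)
print(arm.get_time_s(),arm.get_moment())
im,d,c=snap('side'); cv2.imwrite('pics/s3.png',cv2.resize(im[100:240,310:470],(640,560),interpolation=2))
E
```

```text
False [ 0.05897102 -0.73580939  0.21184932] [ 0.94371258  0.72923418 -0.09757414]
True org y 30.625783896726176 [-0.53320158 15.6257839  -0.5699609 ] [-0.37386466  0.53549767 -0.81702569]
8.8917 [-0.93488377  0.05231108 -0.04622615]
```

View pics/s3.png

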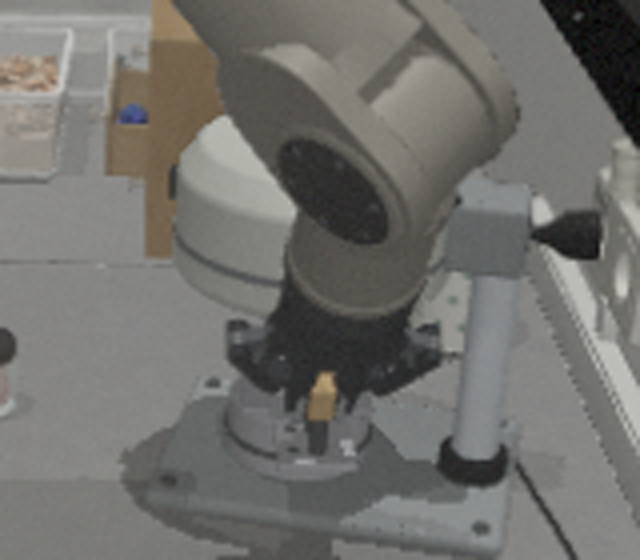

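The picture shows the fork under the head, with the grip at (322,395) centred in front of the canister and the hand clear of the head. Contact came at slot depth 30.6 against an expected 31. I'll feel once more to confirm, then pull up.

```bash
python3 - <<'E'
from h import *
p0=np.array(arm.get_position()); f0=np.array(arm.get_ft_force())
hit=arm.line_to(p0+[0,5,0],rate=10,max_force=3.5); p1=np.array(arm.get_position()); print(hit,p1-p0,np.array(arm.get_ft_force())-f0)
E
```

```text
True [-0.81974062  0.13824131 -1.32240305] [-0.24425318  0.51796325  0.20115062]
```

```bash
python3 - <<'E'
from h import *
a,q=tcp((650.0,31,67.8),np.pi/2,.65)
for _ in range(4):
    print((arm.get_position()-a).round(2),np.round(arm.get_ft_force(),2),np.round(arm.get_moment(),2),arm.get_time_s()); arm.sleep(.15)
e=np.array(arm.get_ee_rot()); print(abs(e@q))
E
```

```text
[-1.68 -0.3  -2.32] [-0.06  0.13 -2.44] [-0.97  0.06  0.02] 9.225
[-2.19 -0.3  -3.  ] [-0.26  0.58 -2.06] [-0.95  0.    0.  ] 9.375
[-2.09 -0.35 -2.94] [ 0.22 -0.25 -2.36] [-0.95  0.03  0.06] 9.525
[-1.93 -0.37 -2.74] [-0.88 -0.1  -2.08] [-0.94 -0.02 -0.01] 9.675
0.999996599523386
```

```bash
python3 - <<'E'
from h import *
a,q=tcp((650.0,30,67.8),np.pi/2,.65)
rd=lambda:np.mean([(arm.sleep(.02),arm.get_ft_force())[1] for _ in range(6)],0)
arm.line_to(a+[0,-1,0],rate=10); arm.sleep(.3); f0=rd(); print((arm.get_position()-a).round(2),f0.round(2))
for k in np.arange(0,5,.7):
    arm.line_to(a+[0,k,0],rate=10); arm.sleep(.1); f=rd()-f0; print(k,(arm.get_position()-a).round(2),f.round(2),arm.get_time_s())
    if np.linalg.norm(f)>2.2: break
E
```

```text
[-0.01 -0.96 -0.01] [-0.43 -0.26 -1.78]
0.0 [-0.01 -0.02 -0.01] [ 0.52  0.1  -0.11] 11.1833
0.7 [ 0.    0.64 -0.01] [ 0.39  0.41 -0.41] 11.6333
1.4 [ 0.06  1.   -0.02] [ 0.52 -1.73  0.49] 12.0833
2.0999999999999996 [0.08 1.1  0.03] [-0.78 -4.98  2.02] 12.5333
```

```bash
python3 - <<'E'
from h import *
a,q=tcp((650.0,31.2,67.8),np.pi/2,.65)
rd=lambda:np.mean([(arm.sleep(.02),arm.get_ft_force())[1] for _ in range(4)],0)
arm.line_to(a+[0,0,.2],rate=10); f0=rd(); print(f0)
for k in [4,6,7,8,9,10,12,14,16,18,20,22,24]:
    arm.line_to(a+[0,0,k],rate=12); f=rd()-f0; print(k,(arm.get_position()-a).round(2),f.round(2),arm.get_time_s())
    if np.linalg.norm(f)>15: break
e=np.array(arm.get_ee_rot()); print(abs(e@q),arm.get_grasp_force(),arm.get_moment())
for n in('side','wrist'):
    im,d,c=snap(n); cv2.imwrite(f'pics/{n}4.png',im)
s=cv2.imread('pics/side4.png')[110:230,330:450]; w=cv2.imread('pics/wrist4.png')
cv2.imwrite('pics/c4.png',np.hstack([cv2.resize(s,(400,400),interpolation=2),w[:,120:520]]))
E
```

```text
[-0.89342494 -3.84735313 -0.96968901]
4 [-0.07 -0.07  3.96] [ 0.91  0.67 -1.7 ] 13.3833
6 [ 0.01 -0.04  6.12] [ 0.5   0.57 -1.76] 13.7667
7 [0.02 0.   7.06] [ 0.8   0.36 -2.41] 14.0833
8 [-0.08  0.26  7.86] [ 0.83  2.37 -4.13] 14.4
9 [-0.24  0.3   8.76] [ 1.13  3.32 -5.67] 14.7167
10 [-0.23  0.14  9.98] [ 0.29  3.32 -5.87] 15.0333
12 [-0.02 -0.03 12.19] [ 0.05  3.1  -5.18] 15.4167
14 [ 0.07 -0.08 14.19] [ 0.25  2.94 -4.93] 15.8
16 [ 0.21  0.02 16.62] [-0.43  2.04 -2.06] 16.1833
18 [ 0.4   0.03 18.48] [ 0.96  2.43 -0.54] 16.5667
20 [-1.000e-02  4.300e-01  2.008e+01] [ 1.21  4.47 -1.74] 16.95
22 [-3.000e-02  2.000e-02  2.199e+01] [ 0.99  3.93 -2.4 ] 17.3333
24 [ 0.000e+00 -1.000e-02  2.404e+01] [ 1.36  3.81 -2.12] 17.7167
0.9999967690720417 98.09845447540283 [-1.13248568  0.01654086  0.03450995]
```

View pics/c4.png

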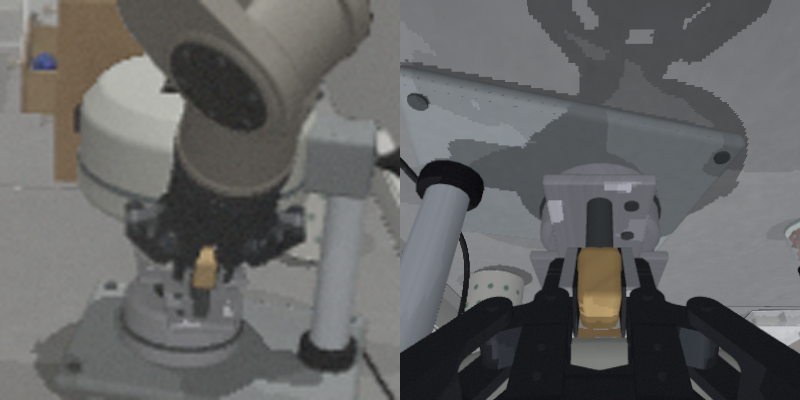

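The pull peaked at about 4 N net and fell away at 16 mm. The side crop shows the fork raised with its grip at (205,268), under the head. I'll check the plate's level, raise slightly, then retreat under guard.

```bash
python3 - <<'E'
from h import *
a,q=tcp((650.0,31.2,67.8),np.pi/2,.65)
f=np.load('pics/wrist.npz'); c=dict(zip(('fx','fy','cx','cy','k1'),f['k']),world_from_camera=f['T']); P=cloud(c,f['d']).reshape(-1,3)
s=P[(abs(P[:,0]-650)<25)&(P[:,1]>0)&(P[:,1]<95)&(P[:,2]>90)&(P[:,2]<106)]
for y in range(0,95,12):
    t=s[(s[:,1]>=y)&(s[:,1]<y+12)]
    if len(t)>10: print(y,len(t),np.median(t[:,2]))
arm.line_to(a+[0,0,25.6],rate=12); arm.sleep(.1); print(arm.get_position()-a)
hit=arm.line_to(a+[0,-12,25.6],rate=15,max_force=6); print(hit,arm.get_position()-a,arm.get_ft_force(),arm.get_time_s())
E
```

```text
0 2377 97.61068067341697
12 1608 98.18236602753856
24 943 97.88741642755436
36 784 97.849599549262
48 594 97.76093453647333
60 220 97.62650773430028
72 32 97.44344398832757
[-1.54502557e-02  5.09845427e-02  2.56285246e+01]
False [ -0.02655544 -11.82460869  25.61878661] [ 0.74612816 -0.84357921 -2.07578516] 19.15
```

```bash
python3 - <<'E'
from h import *
a,q=tcp((650.0,31.2,67.8),np.pi/2,.65)
print(arm.line_to(a+[0,-140,26],rate=60,max_force=8))
b,_=tcp((560,-170,95),np.pi/2,.65); arm.line_to(b,rate=80)
b,_=tcp((480,-184.5,60),np.pi/2,.65); arm.line_to(b,rate=60); arm.sleep(.2)
print(arm.get_position()-b,arm.get_ft_force(),arm.get_time_s())
from scipy.optimize import least_squares
for n in('side','top'):
    im,d,c=snap(n); P=cloud(c,d).reshape(-1,3); C=P[np.hypot(P[:,0]-480,P[:,1]+87.5)<60]
    cv2.imwrite(f'pics/{n}5.png',im)
    for nm,z0,z1,r in (('rim',66.5,71.5,42),('knob',78,95,None)):
        s=C[(C[:,2]>z0)&(C[:,2]<z1)]
        if len(s)<15: continue
        if r:
            s=s[np.hypot(s[:,0]-480,s[:,1]+87.5)>34]; g=least_squares(lambda p:np.hypot(s[:,0]-p[0],s[:,1]-p[1])-r,[480,-87.5],loss='soft_l1',f_scale=2); print(n,nm,g.x,len(s),np.median(abs(g.fun)))
        else: print(n,nm,cv2.minEnclosingCircle(s[:,:2].astype(np.float32)),len(s),s[:,2].max())
s=cv2.imread('pics/side5.png')[190:330,230:430]; t=cv2.imread('pics/top5.png')[150:290,240:440]
cv2.imwrite('pics/c5.png',np.hstack([cv2.resize(s,(400,280),interpolation=2),cv2.resize(t,(400,280),interpolation=2)]))
E
```

```text
False
[0.17366919 0.07252881 0.05226078] [-0.11753495  0.78248092 -2.85326635] 24.7667
top rim [480.83266922 -95.42004602] 104 4.612959904199382
top knob ((476.6427917480469, -88.1312255859375), 36.908203125) 242 93.71592869434244
```

View pics/c5.png

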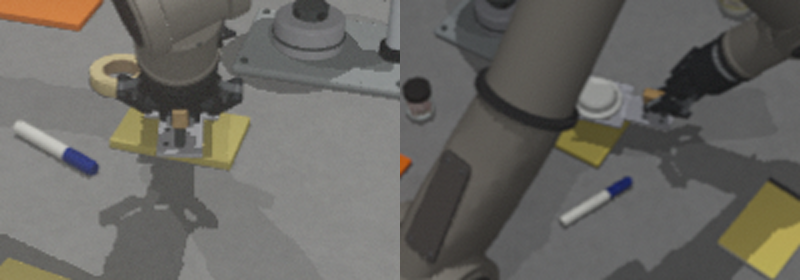

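The cap rides level on the fork in the top crop at (598,97), over the olive board, and the neck is bare in the side crop at (310,10). I'll lower it and draw the fork out.

```bash
python3 - <<'E'
from h import *
Y=np.pi/2; L=.65
P=lambda x,y,z:tcp((x,y,z+.3),Y,L)[0]
arm.line_to(P(480,-184.5,31),rate=50); f0=np.array(arm.get_ft_force())
arm.line_to(P(480,-184.5,23),rate=10); arm.sleep(.15); print(np.array(arm.get_ft_force())-f0)
arm.line_to(P(480,-184.5,19),rate=15); arm.sleep(.1); print(np.array(arm.get_ft_force())-f0,arm.get_position()-P(480,-184.5,19))
print(arm.line_to(P(480,-204.5,19),rate=20,max_force=6),arm.get_ft_force())
print(arm.line_to(P(480,-305,19),rate=60,max_force=8),arm.get_time_s())
for n in('side','top'):
    im,d,c=snap(n); cv2.imwrite(f'pics/{n}6.png',im); Q=cloud(c,d).reshape(-1,3); s=Q[(np.hypot(Q[:,0]-480,Q[:,1]+87.5)<60)&(Q[:,2]>34)&(Q[:,2]<60)]
    print(n,len(s),cv2.minEnclosingCircle(s[:,:2].astype(np.float32)) if len(s) else '',s[:,2].max() if len(s) else '')
    m=Q[(abs(Q[:,0]-520)<150)&(Q[:,1]>-460)&(Q[:,1]<-150)&(Q[:,2]>5)]; 
s=cv2.imread('pics/side6.png')[190:390,190:430]; t=cv2.imread('pics/top6.png')[150:290,240:440]
cv2.imwrite('pics/c6.png',np.hstack([cv2.resize(s,(480,400),interpolation=2),cv2.resize(t,(320,400),interpolation=2)]))
E
```

```text
[-0.37424279 -1.54237797  0.8998659 ]
[ 0.04802787 -0.49265238  0.50402544] [-0.00328552  0.02376772 -0.00617649]
False [ 0.01608612  0.47660051 -2.54842462]
False 30.1833
side 0  
top 28 ((474.56231689453125, -118.32612609863281), 23.881816864013672) 44.54102732058573
```

View pics/c6.png

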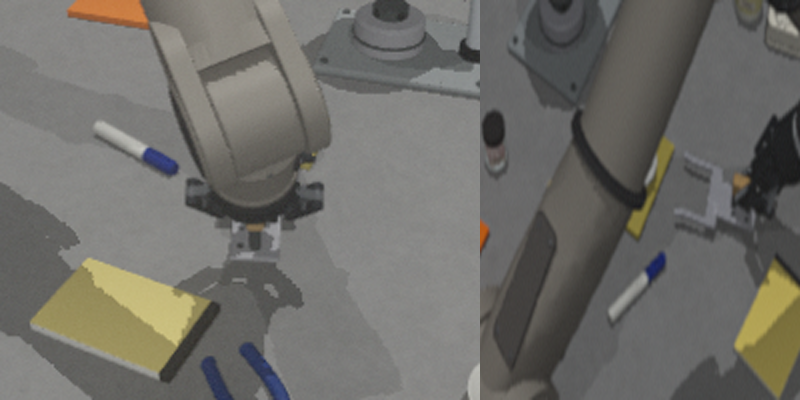

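The fork is out: in the top crop the prongs at (690,195) are clear of the board, and the cap is partly hidden behind the arm at (650,170). Next I put the puller down on bare desk.

```bash
python3 - <<'E'
from h import *
Y=np.pi/2; L=.65
P=lambda x,y,z:tcp((x,y,z+.3),Y,L)[0]
_,z,_=quat(Y,L)
arm.line_to(P(490,-315,50),rate=100); arm.line_to(P(590,-335,50),rate=120); arm.line_to(P(590,-335,5),rate=60); arm.sleep(.15)
print(arm.line_to(P(590,-335,-2),rate=8,max_force=4)); print(arm.get_position()-P(590,-335,0),arm.get_ft_force())
t=np.array(arm.get_position()); t[2]=P(0,0,0.1)[2]; arm.line_to(t,rate=10); arm.sleep(.1); print(arm.get_position()-P(590,-335,0),arm.get_ft_force())
arm.command_gripper(0.7); print(arm.get_opening())
p=np.array(arm.get_position()); arm.line_to(p-70*z,rate=80); arm.line_to(p-70*z+[0,0,120],rate=150)
arm.move_joints([1.074,0.477,0.022,1.555,-0.011,1.109,-0.083]); print(arm.get_time_s())
for n in('side','top'):
    im,d,c=snap(n); cv2.imwrite(f'pics/{n}7.png',im); Q=cloud(c,d); 
    if n=='side':
        Q=Q.reshape(-1,3)
        s=Q[(np.hypot(Q[:,0]-480,Q[:,1]+87.5)<70)&(Q[:,2]>30)]; t=s[s[:,2]>40]; print('cap',cv2.minAreaRect(s[:,:2].astype(np.float32)),cv2.minEnclosingCircle(t[:,:2].astype(np.float32)),s[:,2].max())
        s=Q[(abs(Q[:,0]-590)<60)&(abs(Q[:,1]+290)<100)&(Q[:,2]>46)]; print('grip',cv2.minAreaRect(s[:,:2].astype(np.float32)),np.median(s[:,2]))
s=cv2.imread('pics/side7.png')[160:360,190:470]
cv2.imwrite('pics/c7.png',cv2.resize(s,(800,571),interpolation=2))
E
```

```text
True
[-0.11581943 -0.00770432  0.02852001] [-0.22457005 -1.09377806  5.19460219]
[-0.0153565  -0.00942999  0.15924019] [-1.24189849 -0.09760287  2.74310832]
0.699997595659924
38.2083
cap ((478.68231201171875, -96.0645751953125), (71.41665649414062, 82.33621978759766), 87.17486572265625) ((478.89788818359375, -91.15544891357422), 39.978912353515625) 58.56747273904193
grip ((590.2606201171875, -335.06524658203125), (42.241241455078125, 17.75075340270996), 88.46324157714844) 54.49324919470371
```

View pics/c7.png

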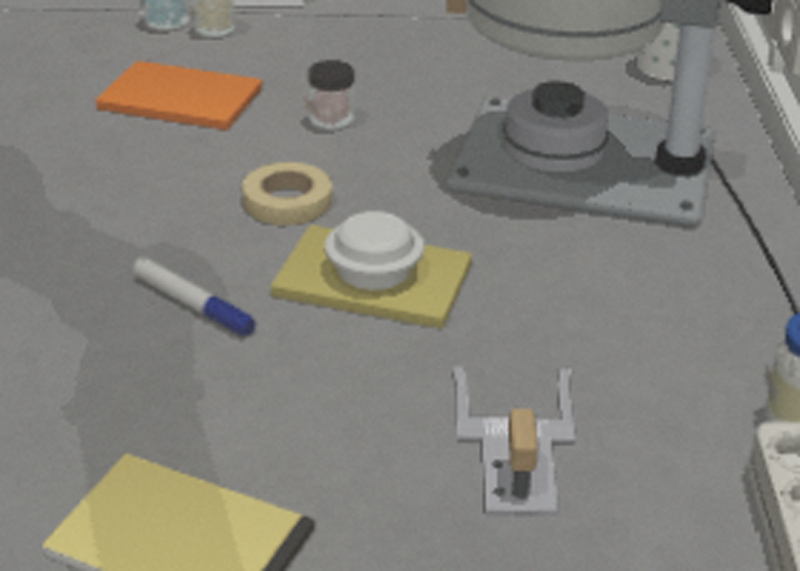

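The cap stands upright mid-board at (375,255), the puller is flat on the desk at (520,450), the tape (287,192) and jar (330,95) haven't been moved, and the neck is bare at (557,120). I'm handing in.

```bash
python3 -c "
from cell import arm
print(arm.finish_job())"
```

```text
the job is handed in; nothing more can be done
None
```

The job is handed in at about 38 s of the 72 s allowed: the cap was pulled off with the fork and stands upright mid-board, the puller is back on its plate on bare desk, and the tape and jar look untouched.

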